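Make up the ride kit and the porch-lamp kit

ROBOT

A 7-joint arm with a two-finger parallel gripper is mounted at the origin on the work surface. World frame = base frame: x ahead of the robot, y to its left, z up, the work surface at z = 0. Lengths are in mm, angles in rad, forces in N, time in s.
With the tool pointing down it reaches from about 400 to 875 mm from the base axis. Payload 6.5 kg.
Tool frame: the origin (TCP) lies at the very end of the fingers, on their centre line; the grasp point (between the pads) lies 19 mm behind it (robot.grip_depth is the z of the grasp point in the tool frame, in mm); z points along the fingers, y is the line along which they close (so a half turn about z gives the same grasp; the last joint's range is limited). The gripper opens to 88 mm and grips with 3 to 60 N. Pads are 18 mm wide; open, the fingers measure 123 mm over their backs; the gripper's body (75 mm by 187 mm) begins 45 mm behind the grasp point.
Start: joints at [1.246, 0.536, -0.004, 1.538, 0.003, 1.067, -0.071], TCP at [166.345, -628.347, 238.716] pointing down, gripper open.
Joint ranges: [-2.7, 2.7], [-0.37, 2.16], [-1.27, 1.26], [0.24, 2.4], [-1.31, 4.45], [0.19, 1.91], [-2.76, 2.76]. Speed limits (rad/s): [2.39, 2.39, 3.14, 3.14, 3.14, 3.14, 3.14].

INTERFACE

Orientations are given as a unit quaternion [x, y, z, w].
In Python, from bench import robot gives the robot as it stands.
- The arm moves only by the tool send_rows, never from a script. Its argument "series" is a list of rows, each an object of numbers: "dx", "dy", "dz": the shift along the tool's x, y, z in m; "turn": the turn about the tool's z in rad. A call has 1 to 8 rows; each row is the pose to reach, as a shift and turn from the pose commanded when the call began, along the tool's axes at that moment; what a row does not reach only later rows make up. A row lasts 1/12 s, in which the tool goes at most 41.7 mm and 7.16 degrees, less where a joint would pass 70% of its speed; a pose out of reach is approached as far as the arm can. A call with a gripper value outside its range is refused whole. "claw" is the gripper command: -1 is shut, 1 is fully open, values between are in proportion, set as the call begins (left out, the last holds). The fingers move at their own pace and stop on an object; "squeeze" is the grip in N (left out, the last holds). Time passes only in rows, so rows that repeat a pose let the fingers close. It gives the time, the measured TCP pose, the force, the opening and the grip force at its end, in the units of the state.
- robot.get_obs(): the state, without advancing time (a new reading comes with each control period).
- robot.grab_frame(name): name is "scene" or "side" or "wrist"; returns a dict with "pixels" (420x560x3 uint8, red, green, blue), "depth" (420x560 float32, mm along the optical axis (not along the pixel's ray), 0 where there is no reading), "fx", "fy", "cx", "cy" (pixels), "k1" (the pictures are not rectified: a ray, as slopes to the right and down, at radius r is drawn at 1 + k1 r^2 times it, then the intrinsics apply), "rvec" (rotation vector, rad) and "tvec" (3), from world to camera coordinates, as OpenCV has them; the wrist camera has in their place "tool_from_camera" (4x4, takes a point from camera to tool coordinates, whose origin is the TCP and whose axes are the flange's). Camera axes: x right, y down, z forward; pixel columns grow to the right and rows downward; lengths in mm; the calibration is good to about 2 mm. A picture is of the moment at which its call begins: read the wrist's pose just before it.
- robot.job_done(): hands the job in; it is judged then, once.
Trained networks look in the newest picture that a camera, given by its name, has taken for a name from the list of things; names that differ only in an ending like _2 or _b are one class to them, and where a whole thing is asked for, a point or a joint stands for the part that bears it (a point fixed in the world has none). Each returns a list of dicts, best first, with "confidence" (0 to 1); they miss things now and then, are a little off and sometimes report something else, mostly with a low value. They report only what shows in the picture. A call takes as long as a camera call. They do not tell look-alikes from the thing itself.
- robot.spot_in(name, camera): "bbox" ([left, top, right, bottom] in pixels, round what is visible of it).
- robot.cut_out(name, camera): "region" (420x560 bool, what is visible of it) and "bbox" ([left, top, right, bottom] in pixels, round what is visible of it).
- robot.tip_of(name, camera): "point" ([row, column] in pixels: a listed point, or the origin of a listed thing).
The state is a dict: "t": time; "joints": joint angles; "joint_velocities": joint speeds; "tau": joint torques, N m; "eef_pos": TCP position; "tcp_rot": TCP orientation; "contact_force": force on the tool from outside, world axes, zero at the start; "moment": the same for the moment, N m; "width": opening from 0.0 (shut) to 1.0 (fully open); "finger_force": force on a finger pad.
Only numpy, scipy, OpenCV 4.12 (cv2) and the standard library are available. Lean on these libraries where they do the work, as an engineer would, in place of code of your own. Each camera call takes 0.05 s, during which the arm holds its last target. There are 200 camera calls.

TASK

Make up two kits in the round bins of the turntable organiser: stand the steel bicycle light, the green battery and the yellow patch tin in the blue bin, and the small reflector bulb (screw cap up) and the orange battery in the red bin. Everything must end standing upright on the floor of its bin, not leaning. Leave the black battery, the amber jar and the white pot where they stand.

Things in the scene. Friction and masses are not known exactly. Their poses are not given: they have to be found in the camera images.
- light_center (a point): Bicycle light: upright straight steel cylinder with a black rubber band and a clear lens with a yellow dot on top; 32 mm diameter, 60 mm tall, about 120 g. The point is its centre, 30 mm above its underside; z axis up out of the lens.
- green_cell_center (a point): Green battery, size C: an upright plain cylinder with a green sleeve, seen from above as a green disc with a small steel centre; 26 mm diameter, 50 mm tall with its terminal (straight sides for 48 mm), about 65 g. The point is its centre, 25 mm above its underside; its z axis points up out of the terminal. Goes in the blue bin.
- tin_center (a point): Puncture patch tin: upright yellow box with a black ring drawn on top; 36 mm (its x) by 26 mm (its y) by 50 mm tall (its z, up), about 60 g. The point is its centre, 25 mm above its underside. It stands at any yaw.
- bulb_center (a point): Frosted reflector bulb, white, standing on its flat face with the brass screw cap up; 66 mm tall, 39 mm diameter at the face, narrowing to a straight cap of 16 mm diameter in the top 32 mm, about 40 g. Take it by the cap. The point is on its axis 33 mm above its underside, just below the cap: the cap runs from 1 to 33 mm above the point. z axis up out of the cap.
- orange_cell_center (a point): Orange battery, size C: an upright plain cylinder with an orange sleeve, seen from above as an orange disc with a small steel centre; 26 mm diameter, 50 mm tall with its terminal (straight sides for 48 mm), about 65 g. The point is its centre, 25 mm above its underside; its z axis points up out of the terminal. Goes in the red bin.
- black_cell_center (a point): Black battery, size C: an upright plain cylinder with a black sleeve, seen from above as a black disc with a small steel centre; 26 mm diameter, 50 mm tall with its terminal (straight sides for 48 mm), about 65 g. The point is its centre, 25 mm above its underside; its z axis points up out of the terminal. It stays where it is.
- blue_bin: Blue round open bin, 117 mm outer diameter, 29 mm high, wall 2.5 mm (112 mm inside), floor 4 mm thick. Origin: centre of its underside, 22 mm above the shelf; z up. It is fixed on a grey 304 mm turntable, 90 mm from its axis, as are a white, a red and a grey bin (anticlockwise). A 28 mm stub, 45 mm high, marks the axis. The turntable starts at any angle and turns stiffly (0.4 N m) if pushed.
- red_bin: Red round open bin, the same size as the blue one: 117 mm outer diameter, 29 mm high, 112 mm inside, floor 4 mm thick. Origin: centre of its underside, 22 mm above the shelf; z up. On the same turntable, opposite the blue bin, 180 mm from it; the white and grey bins between them, 127 mm from it, stay as they are.
- jar_center (a point): Amber glass jar of spent batteries with a black lid, 80 mm diameter, 92 mm tall; the point is its centre, 46 mm above the shelf. Not to be moved.
- pot_center (a point): White ceramic plant pot, empty, 90 mm across the rim, 75 mm tall; the point is its centre, 37 mm above the shelf. Not to be moved.
Mind the look-alikes: they are no part of the job. Of the things that look like the part that bears tin_center, the middle-sized one is meant.

How it is judged:
By the outcome, as a careful person would: the job done as asked, in the order asked, and still so for the second after the job is handed in, with the robot touching nothing.
It also fails if it takes over 136 s, if anything falls off the work surface, if the arm or the gripper's body presses on something with over 40 N, if the wrist force passes 120 N, or if a joint passes its speed limit or range.

## Working session

There is one attempt and no reset: what is moved stays moved. The work goes in short steps, Python scripts to look and compute and a tool call to move; the robot and the scene stay as the last step left them, time stands still between calls to the robot, and variables do not carry over. Pictures are saved under pics/ and viewed, at most 14 in all, crops included, and the job is handed in when it is done.

Besides the shell and the picture viewer there is one more tool, called after "Call:" as name(argument=value, ...) on one line, values as JSON. send_rows: Moves the arm, as the interface text tells. Its arguments: {"type":"object","properties":{"series":{"type":"array","items":{"type":"object","properties":{"dx":{"type":"number"},"dy":{"type":"number"},"dz":{"type":"number"},"turn":{"type":"number"}}}},"claw":{"type":"number"},"squeeze":{"type":"number"}},"required":["series"]}

```bash
mkdir -p pics; ls
cat > h.py <<'E'
import numpy as np,cv2
from bench import robot
from scipy.spatial.transform import Rotation as R
def cam(f,obs=None):
    if 'tool_from_camera' in f:
        T=np.array(f['tool_from_camera']);W=np.eye(4);W[:3,:3]=R.from_quat(obs['tcp_rot']).as_matrix();W[:3,3]=obs['eef_pos'];return W@T
    W=np.eye(4);W[:3,:3]=cv2.Rodrigues(np.array(f['rvec'],float))[0];W[:3,3]=np.array(f['tvec']).ravel();return np.linalg.inv(W)
def cloud(f,T):
    v,u=np.mgrid[:420,:560]
    K=np.array([[f['fx'],0,f['cx']],[0,f['fy'],f['cy']],[0,0,1.]])
    p=cv2.undistortPoints(np.stack([u,v],-1).reshape(-1,1,2).astype(float),K,np.array([f['k1'],0,0,0.])).reshape(420,560,2)
    z=f['depth'].astype(float);c=np.concatenate([p*z[...,None],z[...,None]],-1)
    w=c@T[:3,:3].T+T[:3,3];w[z<=0]=np.nan;return w
def grab(n):
    o=robot.get_obs();f=robot.grab_frame(n);return f,cloud(f,cam(f,o))
def save(f,n): cv2.imwrite('pics/'+n+'.png',cv2.cvtColor(f['pixels'],cv2.COLOR_RGB2BGR))
E
python3 - <<'E'
from h import *
print(robot.get_obs(),robot.grip_depth)
for n in ('scene','side'):
    f,w=grab(n);save(f,n);print(n,np.round(cam(f)[:3],2).tolist(),f['fx'],f['k1'])
    np.save(n+'.npy',w)
    for nm in ['light_center','green_cell_center','tin_center','bulb_center','orange_cell_center','black_cell_center','blue_bin','red_bin','jar_center','pot_center']:
        for r in robot.cut_out(nm,n)[:4]:
            m=r['region'].astype(bool)&~np.isnan(w[...,0]);q=w[m]
            if len(q)<5: continue
            zt=np.percentile(q[:,2],97);top=q[q[:,2]>zt-6]
            print(nm,round(r['confidence'],2),np.round(r['bbox']).tolist(),'top',np.round(top.mean(0)),'ext',np.round(np.percentile(q,3,axis=0)),np.round(np.percentile(q,97,axis=0)))
E
```

```text
pics
{'t': 0.0, 'joints': array([ 1.24578288,  0.53714021, -0.00439766,  1.53884197,  0.00260618,
        1.06726127, -0.07120927]), 'joint_velocities': array([ 0.00055514,  0.00040281, -0.00141988, -0.00029342,  0.00037992,
       -0.00096307,  0.00118803]), 'tau': array([ 9.42220458e-05, -5.70979965e+01,  9.90785994e-01, -2.51611269e+01,
       -5.62683481e-02,  1.78704166e-02,  1.34418156e-04]), 'eef_pos': array([ 166.16584961, -627.7946773 ,  237.86841447]), 'tcp_rot': array([ 9.91636332e-01,  1.29060868e-01, -1.78843004e-04, -8.03038994e-04]), 'contact_force': array([-0.1363549 , -0.76412403, -0.6527533 ]), 'moment': array([0.02904726, 0.03752938, 0.0654844 ]), 'finger_force': 0.0, 'width': 1.0018462686936616} -18.700000000000003
scene [[0.04, 0.54, -0.84, 1300.3], [1.0, -0.01, 0.04, -111.19], [0.02, -0.84, -0.54, 545.2]] 409.64214963507567 0.023545228274680103
light_center 0.92 [256.0, 200.0, 272.0, 232.0] top [ 544. -102.   61.] ext [ 535. -118.    4.] [557. -87.  63.]
green_cell_center 0.76 [208.0, 212.0, 217.0, 237.0] top [ 565. -218.   49.] ext [ 556. -229.    3.] [ 575. -2
[... 2573 characters left out ...]
] ext [ 433. -131.    2.] [ 456. -110.   50.]
black_cell_center 0.34 [386.0, 166.0, 407.0, 189.0] top [ 440. -334.   49.] ext [ 429. -344.    5.] [ 451. -324.   50.]
blue_bin 0.62 [226.0, 266.0, 306.0, 342.0] top [501.  79.  49.] ext [447.  19.  25.] [558. 131.  51.]
red_bin 0.88 [92.0, 301.0, 189.0, 394.0] top [604. 223.  49.] ext [551. 166.  24.] [663. 273.  51.]
red_bin 0.47 [364.0, 186.0, 388.0, 218.0] top [ 443. -233.   50.] ext [ 425. -247.    2.] [ 461. -216.   52.]
jar_center 0.77 [203.0, 156.0, 244.0, 218.0] top [ 714. -103.   92.] ext [ 678. -133.    5.] [745. -67.  93.]
pot_center 0.92 [245.0, 120.0, 285.0, 170.0] top [ 725. -288.   73.] ext [ 684. -332.    5.] [ 766. -248.   76.]
```

View pics/scene.png

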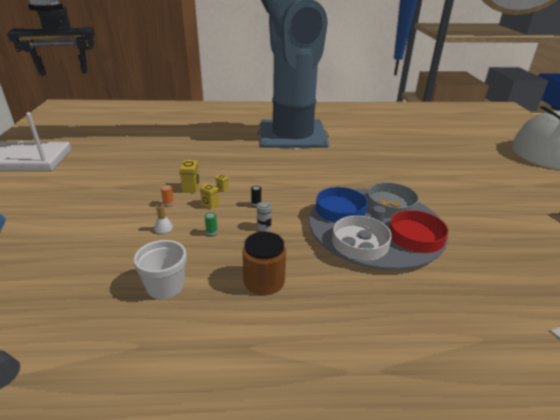

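View pics/side.png

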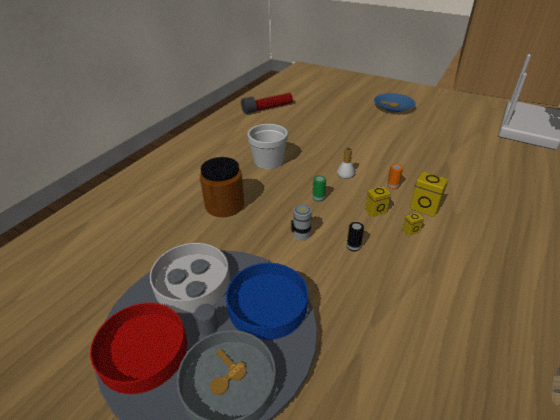

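Run:
```python
from h import *
from scipy.optimize import least_squares
for n in ('scene','side'):
    w=np.load(n+'.npy')
    def pick(c,r,zlo,zhi):
        m=(np.hypot(w[...,0]-c[0],w[...,1]-c[1])<r)&(w[...,2]>zlo)&(w[...,2]<zhi);return w[m]
    print(n)
    for nm,c in dict(tin=(446,-233),dec1=(368,-210),dec2=(366,-289)).items():
        q=pick(c,32,20,90)
        zt=np.percentile(q[:,2],95);q=q[q[:,2]>zt-4]
        print(nm,len(q),zt,cv2.minAreaRect(q[:,:2].astype(np.float32)))
    for nm,c in dict(blue=(503,77),red=(607,222)).items():
        q=pick(c,62,48,55);s=least_squares(lambda p:np.hypot(q[:,0]-p[0],q[:,1]-p[1])-57,c,loss='soft_l1')
        print(nm,len(q),s.x,'res',np.abs(s.fun).mean())
    for nm,c,r,zl,zh in [('light',(542,-102),16,58,65),('green',(563,-218),13,45,51),('bulb',(549,-325),8,60,68),('orange',(442,-333),13,45,51)]:
        q=pick(c,r+6,zl,zh);print(nm,len(q),(q.min(0)+q.max(0))/2,q.max(0)-q.min(0),q.mean(0))
```

```text
scene
tin 93 51.911807256091706 ((446.03741455078125, -233.3931121826172), (36.54712677001953, 26.798904418945312), 53.63934326171875)
dec1 40 38.71761219414748 ((367.2337341308594, -208.98519897460938), (24.904863357543945, 20.0830078125), 52.39873504638672)
dec2 141 72.99169234558546 ((363.85406494140625, -290.8048400878906), (36.11164093017578, 50.87591552734375), 86.6780776977539)
blue 218 [503.37630595  76.64327798] res 1.0165954529497296
red 277 [608.02465533 221.64450047] res 1.0174398601144716
light 94 [ 541.65188401 -102.13898974   61.039093  ] [29.65457876 30.72425829  5.90819569] [ 543.51526398 -102.61008962   61.33361069]
green 70 [ 561.94805068 -217.49438518   48.03700843] [25.95917251 23.9482292   5.91379841] [ 564.51078188 -218.0425156    48.49115725]
bulb 45 [ 548.48102081 -326.26207179   63.78822025] [15.20025786 16.0815119   7.51774308] [ 549.67909891 -325.48483594   64.16338143]
orange 54 [ 441.42122466 -334.61685437   47.76228636] [28.50227072 23.59222366  5.37911499] [ 443.13828254 -333.79759825   48.37625633]
side
tin 176 51.54791038702159 ((444.1273498535156, -
[... 297 characters left out ...]
9, 49.66367721557617), 87.96221160888672)
blue 523 [502.34726137  74.78978408] res 0.7628145632400968
red 730 [606.9283351  220.39336489] res 0.760915503449722
light 173 [ 540.45956252 -104.14759505   60.80479389] [31.30716278 31.40191853  5.50112231] [ 539.45820768 -102.36383607   61.05766103]
green 91 [ 561.46714364 -220.23897161   47.7978049 ] [23.81596207 26.4755018   5.43579566] [ 560.81949181 -218.65753791   48.37307189]
bulb 37 [ 546.55346078 -327.03720887   63.82495293] [15.8922329  17.80569284  7.4505159 ] [ 545.78877445 -325.60704071   64.16793881]
orange 80 [ 440.72323708 -336.74278618   47.95543407] [25.6876424  25.71094835  5.65375762] [ 440.38804941 -334.79354102   48.60023225]
```

The scene shows three yellow tins. The middle one is at px (209,196), with the steel light at (264,216), green at (211,224), bulb at (162,222), orange at (167,196), blue bin at (341,205) and red bin at (419,230). Both cameras agree to about 2 mm, and the bins come out 179 mm apart as they should. I'll use one fixed yaw (closing line at -38°) for everything, since that also suits the tin.

Call:
send_rows(series=[{"dx": 0.03,"dy": -0.026,"dz": 0.0,"turn": -0.1},{"dx": 0.06,"dy": -0.05,"dz": 0.0,"turn": -0.2},{"dx": 0.09,"dy": -0.075,"dz": 0.01,"turn": -0.3},{"dx": 0.12,"dy": -0.1,"dz": 0.02,"turn": -0.4},{"dx": 0.15,"dy": -0.125,"dz": 0.03,"turn": -0.5},{"dx": 0.18,"dy": -0.15,"dz": 0.04,"turn": -0.6},{"dx": 0.21,"dy": -0.175,"dz": 0.04,"turn": -0.649},{"dx": 0.24,"dy": -0.2,"dz": 0.04,"turn": -0.649}], claw=0.14, squeeze=15)

```text
t: 1.77
eef_pos: [347.6, -371.8, 198.3]
tcp_rot: [0.898, 0.44, -0.0, -0.0]
contact_force: [0.9, -0.7, 0.5]
width: 0.566
finger_force: 0.0
```

```bash
cat >> h.py <<'E'
P=dict(light=(541,-103),green=(562,-219),tin=(445,-234.5),bulb=(547.5,-326),orange=(441,-335.5))
B=dict(blue=(503,75.7),red=(607.5,221))
def go(x,y,z):
    o=robot.get_obs();M=R.from_quat(o['tcp_rot']).as_matrix()
    d=M.T@(np.array([x,y,z])-o['eef_pos']);print('t',round(o['t'],2),'pos',o['eef_pos'].round(1),'xang',round(np.degrees(np.arctan2(M[1,0],M[0,0])),1),'d mm',d.round(1),'w',round(o['width']*88,1),'F',o['contact_force'].round(1),'ff',round(o['finger_force'],1))
E
python3 -c "
from h import *
go(*P['light'],130)"
```

```text
t 1.77 pos [ 347.6 -371.8  198.3] xang 52.2 d mm [330.9 -12.1  68.4] w 49.8 F [ 0.9 -0.7  0.5] ff 0.0
```

Call:
send_rows(series=[{"dx": 0.04,"dy": -0.002,"dz": 0.01},{"dx": 0.08,"dy": -0.004,"dz": 0.02},{"dx": 0.12,"dy": -0.006,"dz": 0.04},{"dx": 0.16,"dy": -0.008,"dz": 0.06},{"dx": 0.2,"dy": -0.01,"dz": 0.068},{"dx": 0.24,"dy": -0.012,"dz": 0.068},{"dx": 0.28,"dy": -0.012,"dz": 0.068},{"dx": 0.31,"dy": -0.012,"dz": 0.068}])

```text
$.series[0]: bad value
```

Call:
send_rows(series=[{"dx": 0.015,"dy": 0.0,"dz": 0.0},{"dx": 0.021,"dy": 0.0,"dz": 0.0},{"dx": 0.021,"dy": 0.0,"dz": 0.0},{"dx": 0.021,"dy": 0.0,"dz": 0.0}])

```text
$.series[0]: bad value
```

```bash
python3 -c "
from h import *
go(*P['light'],30)
f,w=grab('wrist');save(f,'w1')
m=(np.abs(w[...,0]-541)<30)&(np.abs(w[...,1]+103)<30)&(w[...,2]>56)&(w[...,2]<68);q=w[m];print(len(q),q.min(0),q.max(0),(q.min(0)+q.max(0))/2)
for r in robot.tip_of('light_center','wrist'):print(r)"
```

```text
t 1.77 pos [ 347.6 -371.8  198.3] xang 52.2 d mm [330.9 -12.  168.4] w 49.8 F [ 0.9 -0.7  0.5] ff 0.0Traceback (most recent call last):
  File "<string>", line 5, in <module>
    m=(np.abs(w[...,0]-541)<30)&(np.abs(w[...,1]+103)<30)&(w[...,2]>56)&(w[...,2]<68);q=w[m];print(len(q),q.min(0),q.max(0),(q.min(0)+q.max(0))/2)
                                                                                                          ~~~~~^^^
    return umr_minimum(a, axis, None, out, keepdims, initial, where)
ValueError: zero-size array to reduction operation minimum which has no identity
```

View pics/w1.png

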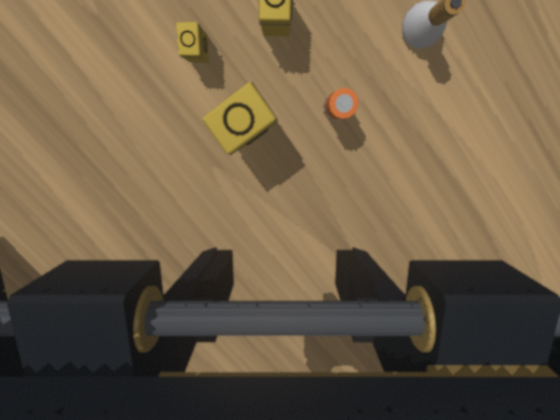

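The moves were refused, apparently because "turn" was missing, so the arm is still short of the light. The wrist picture shows the tins at (190,40), (275,10) and (240,118), orange at (343,103) and the bulb at (425,25), with the fingers at the bottom.

Call:
send_rows(series=[{"dx": 0.04,"dy": -0.002,"dz": 0.01,"turn": 0},{"dx": 0.08,"dy": -0.004,"dz": 0.02,"turn": 0},{"dx": 0.12,"dy": -0.006,"dz": 0.04,"turn": 0},{"dx": 0.16,"dy": -0.008,"dz": 0.06,"turn": 0},{"dx": 0.2,"dy": -0.01,"dz": 0.068,"turn": 0},{"dx": 0.24,"dy": -0.012,"dz": 0.068,"turn": 0},{"dx": 0.28,"dy": -0.012,"dz": 0.068,"turn": 0},{"dx": 0.31,"dy": -0.012,"dz": 0.068,"turn": 0}])

```text
t: 2.48
eef_pos: [530.4, -118.5, 130.7]
tcp_rot: [0.898, 0.439, 0.001, -0.0]
contact_force: [0.5, -0.2, -0.3]
width: 0.569
finger_force: 0.0
```

Call:
send_rows(series=[{"dx": 0.015,"dy": 0.0,"dz": 0.0,"turn": 0},{"dx": 0.021,"dy": 0.0,"dz": 0.0,"turn": 0},{"dx": 0.021,"dy": 0.0,"dz": 0.0,"turn": 0}])

```text
t: 2.73
eef_pos: [542.1, -104.3, 130.8]
tcp_rot: [0.898, 0.439, 0.0, -0.0]
contact_force: [-0.7, -0.8, -0.3]
width: 0.576
finger_force: 0.0
```

```bash
python3 -c "
from h import *
go(*P['light'],30)
f,w=grab('wrist');save(f,'w2')
m=(np.abs(w[...,0]-541)<30)&(np.abs(w[...,1]+103)<30)&(w[...,2]>56)&(w[...,2]<68);q=w[m];print(len(q))
if len(q):print(q.min(0),q.max(0),(q.min(0)+q.max(0))/2)
for r in robot.tip_of('light_center','wrist'):print(r)"
```

```text
t 2.73 pos [ 542.1 -104.3  130.8] xang 52.1 d mm [  0.3  -1.7 100.8] w 50.7 F [-0.7 -0.8 -0.3] ff 0.0
1496
[ 525.68757727 -119.68640363   56.072287  ] [556.6495405  -88.64855411  63.53908768] [ 541.16855888 -104.16747887   59.80568734]
{'point': [213.8, 280.1], 'confidence': 0.58}
```

View pics/w2.png

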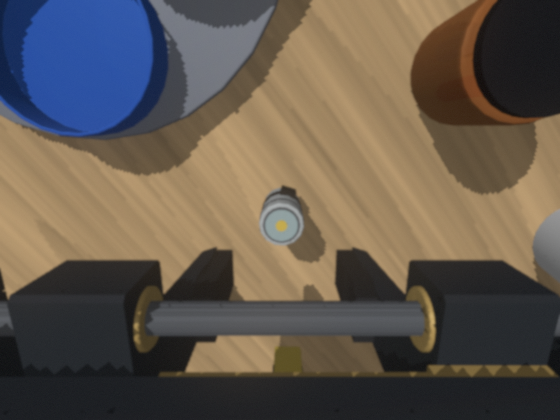

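The light's lens is centred between the fingers at px (281,225), and the wrist fix is (541,-104). Going down to grip.

Call:
send_rows(series=[{"dx": 0,"dy": -0.001,"dz": 0.03,"turn": 0},{"dx": 0,"dy": -0.001,"dz": 0.06,"turn": 0},{"dx": 0,"dy": -0.001,"dz": 0.085,"turn": 0},{"dx": 0,"dy": -0.001,"dz": 0.1,"turn": 0},{"dx": 0,"dy": -0.001,"dz": 0.1,"turn": 0},{"dx": 0,"dy": -0.001,"dz": 0.1,"turn": 0}])

```text
t: 3.33
eef_pos: [539.4, -106.4, 30.5]
tcp_rot: [0.899, 0.437, -0.001, -0.0]
contact_force: [-0.1, -1.3, 0.3]
width: 0.569
finger_force: 0.0
```

Call:
send_rows(series=[{"dx": 0,"dy": 0,"dz": 0,"turn": 0},{"dx": 0,"dy": 0,"dz": 0,"turn": 0},{"dx": 0,"dy": 0,"dz": 0,"turn": 0},{"dx": 0,"dy": 0,"dz": 0,"turn": 0},{"dx": 0,"dy": 0,"dz": 0,"turn": 0},{"dx": 0,"dy": 0,"dz": 0,"turn": 0}], claw=-1, squeeze=20)

```text
t: 3.83
eef_pos: [541.3, -105.0, 31.8]
tcp_rot: [0.899, 0.438, 0.001, 0.001]
contact_force: [-1.2, 0.2, 7.8]
width: 0.356
finger_force: 20.0
```

Call:
send_rows(series=[{"dx": 0,"dy": 0,"dz": -0.01,"turn": 0},{"dx": 0,"dy": 0,"dz": -0.03,"turn": 0},{"dx": 0,"dy": 0,"dz": -0.055,"turn": 0},{"dx": 0,"dy": 0,"dz": -0.07,"turn": 0},{"dx": 0,"dy": 0,"dz": -0.07,"turn": 0}])

```text
t: 4.25
eef_pos: [543.0, -105.0, 104.3]
tcp_rot: [0.899, 0.438, 0.002, 0.002]
contact_force: [-0.1, -0.2, -0.8]
width: 0.359
finger_force: 20.0
```

```bash
cat >> h.py <<'E'
ex=np.array([np.cos(np.radians(52)),np.sin(np.radians(52))]);ey=np.array([ex[1],-ex[0]])
# place (u along tool y, v along tool x)
S=dict(light=('blue',0,-33),green=('blue',-34,8),tin=('blue',22,16),bulb=('red',0,-26),orange=('red',0,25))
def pl(n):
    b,u,v=S[n];return np.array(B[b])+u*ey+v*ex
E
python3 -c "
from h import *
for n in S: print(n,pl(n).round(1))
go(*pl('light'),100)"
```

```text
light [482.7  49.7]
green [481.1 102.9]
tin [530.2  74.8]
bulb [591.5 200.5]
orange [622.9 240.7]
t 4.25 pos [ 543.  -105.   104.3] xang 52.0 d mm [  84.8 -142.7    3.8] w 31.6 F [-0.1 -0.2 -0.8] ff 20.0
```

Call:
send_rows(series=[{"dx": 0.015,"dy": -0.024,"dz": 0,"turn": 0},{"dx": 0.03,"dy": -0.05,"dz": 0,"turn": 0},{"dx": 0.046,"dy": -0.077,"dz": 0,"turn": 0},{"dx": 0.062,"dy": -0.104,"dz": 0,"turn": 0},{"dx": 0.078,"dy": -0.13,"dz": 0,"turn": 0},{"dx": 0.085,"dy": -0.143,"dz": 0,"turn": 0},{"dx": 0.085,"dy": -0.143,"dz": 0,"turn": 0},{"dx": 0.085,"dy": -0.143,"dz": 0,"turn": 0}])

```text
t: 4.92
eef_pos: [479.7, 50.7, 100.3]
tcp_rot: [0.898, 0.439, -0.0, -0.0]
contact_force: [-0.5, -0.6, -1.1]
width: 0.359
finger_force: 20.0
```

```bash
python3 -c "
from h import *
go(*pl('light'),58)
f,w=grab('wrist');save(f,'w3')
from scipy.optimize import least_squares
for nm in B:
    c=B[nm];m=(np.hypot(w[...,0]-c[0],w[...,1]-c[1])<63)&(np.hypot(w[...,0]-c[0],w[...,1]-c[1])>50)&(w[...,2]>48)&(w[...,2]<54);q=w[m]
    if len(q)>20:
        s=least_squares(lambda p:np.hypot(q[:,0]-p[0],q[:,1]-p[1])-57,c,loss='soft_l1');print(nm,len(q),s.x,np.abs(s.fun).mean(),q[:,2].mean())"
```

```text
t 4.92 pos [479.7  50.7 100.3] xang 52.1 d mm [ 1.1  3.  42.3] w 31.6 F [-0.5 -0.6 -1.1] ff 20.0
blue 2306 [503.13802049  75.11773091] 0.6930485862843418 50.44278543145105
```

View pics/w3.png

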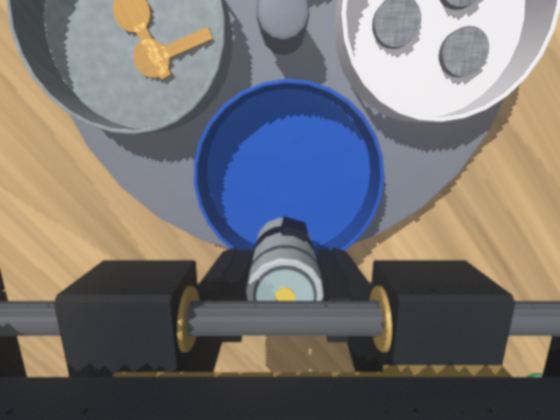

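The light hangs straight over the near part of the empty blue bin, whose rim spans px (195–383, 80–255). The bin centre is confirmed at (503,75). Lowering.

Call:
send_rows(series=[{"dx": 0.001,"dy": 0.002,"dz": 0.015,"turn": 0},{"dx": 0.001,"dy": 0.002,"dz": 0.03,"turn": 0},{"dx": 0.001,"dy": 0.002,"dz": 0.037,"turn": 0},{"dx": 0.001,"dy": 0.002,"dz": 0.039,"turn": 0},{"dx": 0.001,"dy": 0.002,"dz": 0.041,"turn": 0},{"dx": 0.001,"dy": 0.002,"dz": 0.042,"turn": 0},{"dx": 0.001,"dy": 0.002,"dz": 0.042,"turn": 0}])

```text
t: 5.55
eef_pos: [482.8, 49.7, 59.0]
tcp_rot: [0.899, 0.438, 0.0, 0.0]
contact_force: [-1.2, -0.2, -1.8]
width: 0.358
finger_force: 20.0
```

Call:
send_rows(series=[{"dx": 0,"dy": 0,"dz": 0.001,"turn": 0},{"dx": 0,"dy": 0,"dz": 0.002,"turn": 0},{"dx": 0,"dy": 0,"dz": 0.002,"turn": 0}])

```text
t: 5.8
eef_pos: [483.0, 50.0, 57.7]
tcp_rot: [0.899, 0.439, 0.001, 0.0]
contact_force: [-2.1, -0.1, 8.2]
width: 0.357
finger_force: 20.0
```

Call:
send_rows(series=[{"dx": 0,"dy": 0,"dz": 0,"turn": 0},{"dx": 0,"dy": 0,"dz": 0,"turn": 0},{"dx": 0,"dy": 0,"dz": 0,"turn": 0}], claw=0.0)

```text
t: 6.05
eef_pos: [482.6, 49.9, 56.9]
tcp_rot: [0.899, 0.439, 0.0, 0.0]
contact_force: [0.1, 0.1, -0.2]
width: 0.501
finger_force: 0.0
```

Call:
send_rows(series=[{"dx": 0,"dy": 0,"dz": -0.02,"turn": 0},{"dx": 0,"dy": 0,"dz": -0.05,"turn": 0},{"dx": 0,"dy": 0,"dz": -0.072,"turn": 0},{"dx": 0,"dy": 0,"dz": -0.072,"turn": 0}])

```text
t: 6.38
eef_pos: [485.1, 50.3, 132.4]
tcp_rot: [0.899, 0.438, 0.003, 0.001]
contact_force: [0.6, 0.2, 0.5]
width: 0.499
finger_force: 0.0
```

```bash
python3 -c "
from h import *
go(*P['green'],130)"
```

```text
t 6.38 pos [485.1  50.3 132.4] xang 52.0 d mm [-164.9  226.4    2.7] w 43.9 F [0.6 0.2 0.5] ff 0.0
```

Call:
send_rows(series=[{"dx": -0.023,"dy": 0.032,"dz": 0,"turn": 0},{"dx": -0.046,"dy": 0.064,"dz": 0,"turn": 0},{"dx": -0.069,"dy": 0.096,"dz": 0,"turn": 0},{"dx": -0.092,"dy": 0.128,"dz": 0,"turn": 0},{"dx": -0.115,"dy": 0.16,"dz": 0,"turn": 0},{"dx": -0.138,"dy": 0.19,"dz": 0,"turn": 0},{"dx": -0.155,"dy": 0.215,"dz": 0,"turn": 0},{"dx": -0.164,"dy": 0.227,"dz": 0,"turn": 0}], claw=0.14)

```text
t: 7.05
eef_pos: [560.3, -224.3, 127.9]
tcp_rot: [0.9, 0.436, -0.001, 0.001]
contact_force: [0.1, -0.3, 0.6]
width: 0.565
finger_force: 0.0
```

Call:
send_rows(series=[{"dx": 0,"dy": 0,"dz": 0,"turn": 0},{"dx": 0,"dy": 0,"dz": 0,"turn": 0}])

```text
t: 7.22
eef_pos: [560.0, -218.3, 128.0]
tcp_rot: [0.899, 0.438, -0.0, -0.001]
contact_force: [0.8, 0.4, -0.2]
width: 0.574
finger_force: 0.0
```

```bash
cat >> h.py <<'E'
def top(n,zl,zh,r=22):
    f,w=grab('wrist');c=P[n]
    q=w[(np.hypot(w[...,0]-c[0],w[...,1]-c[1])<r)&(w[...,2]>zl)&(w[...,2]<zh)]
    if len(q)<10: print('none');return f
    print(n,len(q),'mid',((q.min(0)+q.max(0))/2).round(1),'size',(q.max(0)-q.min(0)).round(1),'rect',cv2.minAreaRect(q[:,:2].astype(np.float32)));return f
E
python3 -c "
from h import *
go(*P['green'],27)
top('green',46,53)"
```

```text
t 7.22 pos [ 560.  -218.3  128. ] xang 52.0 d mm [  0.7   2.2 101. ] w 50.5 F [ 0.8  0.4 -0.2] ff 0.0
green 909 mid [ 562.8 -220.4   48.4] size [25.  24.8  4.7] rect ((562.7489624023438, -220.37109375), (24.960147857666016, 24.790847778320312), 1.0434826612472534)
```

Call:
send_rows(series=[{"dx": 0,"dy": 0.003,"dz": 0.03,"turn": 0},{"dx": 0,"dy": 0.003,"dz": 0.06,"turn": 0},{"dx": 0,"dy": 0.003,"dz": 0.085,"turn": 0},{"dx": 0,"dy": 0.003,"dz": 0.102,"turn": 0},{"dx": 0,"dy": 0.003,"dz": 0.102,"turn": 0},{"dx": 0,"dy": 0.003,"dz": 0.102,"turn": 0}])

```text
t: 7.77
eef_pos: [562.3, -218.3, 26.4]
tcp_rot: [0.898, 0.44, -0.0, -0.001]
contact_force: [0.1, 0.3, 0.8]
width: 0.57
finger_force: 0.0
```

Call:
send_rows(series=[{"dx": 0,"dy": 0,"dz": 0,"turn": 0},{"dx": 0,"dy": 0,"dz": 0,"turn": 0},{"dx": 0,"dy": 0,"dz": 0,"turn": 0},{"dx": 0,"dy": 0,"dz": 0,"turn": 0},{"dx": 0,"dy": 0,"dz": 0,"turn": 0},{"dx": 0,"dy": 0,"dz": 0,"turn": 0}], claw=-1, squeeze=15)

```text
t: 8.27
eef_pos: [563.3, -221.0, 27.6]
tcp_rot: [0.899, 0.438, 0.0, 0.0]
contact_force: [-0.9, 1.2, 6.7]
width: 0.288
finger_force: 14.7
```

Call:
send_rows(series=[{"dx": 0,"dy": 0,"dz": -0.01,"turn": 0},{"dx": 0,"dy": 0,"dz": -0.03,"turn": 0},{"dx": 0,"dy": 0,"dz": -0.055,"turn": 0},{"dx": 0,"dy": 0,"dz": -0.08,"turn": 0},{"dx": 0,"dy": 0,"dz": -0.103,"turn": 0},{"dx": 0,"dy": 0,"dz": -0.103,"turn": 0}])

```text
t: 8.77
eef_pos: [565.6, -222.0, 134.9]
tcp_rot: [0.899, 0.438, 0.003, 0.003]
contact_force: [1.5, -0.1, -1.7]
width: 0.291
finger_force: 14.7
```

```bash
python3 -c "
from h import *
go(*pl('green'),130)"
```

```text
t 8.77 pos [ 565.6 -222.   134.9] xang 52.0 d mm [ 204.  -266.7    3.4] w 25.6 F [ 1.5 -0.1 -1.7] ff 14.7
```

Call:
send_rows(series=[{"dx": 0.018,"dy": -0.023,"dz": 0,"turn": 0},{"dx": 0.042,"dy": -0.054,"dz": 0,"turn": 0},{"dx": 0.066,"dy": -0.085,"dz": 0,"turn": 0},{"dx": 0.09,"dy": -0.116,"dz": 0,"turn": 0},{"dx": 0.114,"dy": -0.147,"dz": 0,"turn": 0},{"dx": 0.138,"dy": -0.178,"dz": 0,"turn": 0},{"dx": 0.162,"dy": -0.21,"dz": 0,"turn": 0},{"dx": 0.185,"dy": -0.24,"dz": 0,"turn": 0}])

```text
t: 9.43
eef_pos: [486.2, 74.3, 129.5]
tcp_rot: [0.899, 0.439, -0.0, -0.0]
contact_force: [0.9, 0.3, 0.4]
width: 0.29
finger_force: 14.7
```

Call:
send_rows(series=[{"dx": 0.014,"dy": -0.018,"dz": 0,"turn": 0},{"dx": 0.019,"dy": -0.025,"dz": 0,"turn": 0},{"dx": 0.019,"dy": -0.025,"dz": 0,"turn": 0},{"dx": 0.019,"dy": -0.025,"dz": 0,"turn": 0}])

```text
t: 9.77
eef_pos: [479.6, 101.7, 129.5]
tcp_rot: [0.899, 0.438, -0.0, 0.0]
contact_force: [0.3, -1.6, -0.4]
width: 0.293
finger_force: 14.7
```

```bash
python3 -c "
from h import *
go(*pl('green'),54)
f,w=grab('wrist');save(f,'w4')
q=w[(np.hypot(w[...,0]-483,w[...,1]-50)<25)&(w[...,2]>80)&(w[...,2]<92)];print(len(q))
if len(q): print((q.min(0)+q.max(0))/2,q.max(0)-q.min(0))"
```

```text
t 9.77 pos [479.6 101.7 129.5] xang 52.0 d mm [ 2.   0.5 75.5] w 25.8 F [ 0.3 -1.6 -0.4] ff 14.7
0
```

View pics/w4.png

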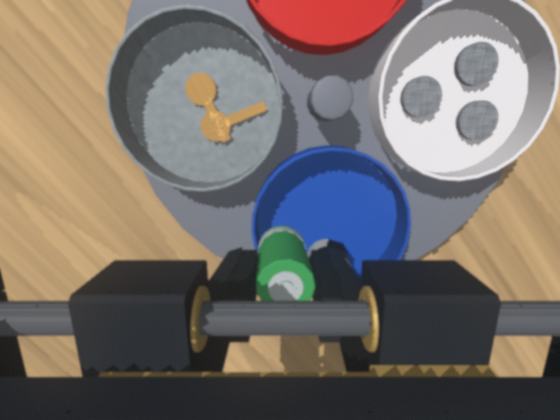

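The green cell hangs upright at (285,285), with the light just visible at (322,248). I'll check where the light stands from the fixed cameras before lowering.

```bash
python3 -c "
from h import *
for n in ('side','scene'):
    f,w=grab(n)
    q=w[(np.hypot(w[...,0]-483,w[...,1]-50)<25)&(w[...,2]>81)&(w[...,2]<92)];print(n,len(q))
    if len(q): print(((q.min(0)+q.max(0))/2).round(1),(q.max(0)-q.min(0)).round(1))
"
```

```text
side 0
scene 99
[486.2  51.   85.4] [30.1 29.7  8.7]
```

Call:
send_rows(series=[{"dx": 0.002,"dy": 0,"dz": 0.02,"turn": 0},{"dx": 0.002,"dy": 0,"dz": 0.03,"turn": 0},{"dx": 0.002,"dy": 0,"dz": 0.03,"turn": 0}])

```text
t: 10.17
eef_pos: [479.3, 102.8, 97.7]
tcp_rot: [0.899, 0.438, -0.002, -0.0]
contact_force: [-0.5, 0.7, -0.6]
width: 0.293
finger_force: 14.7
```

Call:
send_rows(series=[{"dx": 0,"dy": 0.001,"dz": 0.015,"turn": 0},{"dx": 0,"dy": 0.001,"dz": 0.03,"turn": 0},{"dx": 0,"dy": 0.001,"dz": 0.038,"turn": 0},{"dx": 0,"dy": 0.001,"dz": 0.041,"turn": 0},{"dx": 0,"dy": 0.001,"dz": 0.043,"turn": 0},{"dx": 0,"dy": 0.001,"dz": 0.044,"turn": 0},{"dx": 0,"dy": 0.001,"dz": 0.045,"turn": 0},{"dx": 0,"dy": 0.001,"dz": 0.045,"turn": 0}])

```text
t: 10.83
eef_pos: [481.8, 103.9, 55.1]
tcp_rot: [0.899, 0.438, 0.0, 0.0]
contact_force: [0.6, -0.8, -0.4]
width: 0.292
finger_force: 14.7
```

Call:
send_rows(series=[{"dx": 0,"dy": 0,"dz": 0.001,"turn": 0},{"dx": 0,"dy": 0,"dz": 0.002,"turn": 0},{"dx": 0,"dy": 0,"dz": 0.002,"turn": 0}])

```text
t: 11.08
eef_pos: [481.7, 104.5, 53.3]
tcp_rot: [0.899, 0.439, 0.0, -0.0]
contact_force: [-1.9, 0.9, 5.6]
width: 0.295
finger_force: 14.8
```

Contact. Releasing and going to the tin.

Call:
send_rows(series=[{"dx": 0,"dy": 0,"dz": 0,"turn": 0},{"dx": 0,"dy": 0,"dz": 0,"turn": 0},{"dx": 0,"dy": 0,"dz": 0,"turn": 0}], claw=-0.18)

```text
t: 11.33
eef_pos: [481.6, 103.8, 52.8]
tcp_rot: [0.899, 0.438, 0.0, 0.0]
contact_force: [0.9, -0.4, -0.5]
width: 0.407
finger_force: 0.0
```

Call:
send_rows(series=[{"dx": 0,"dy": 0,"dz": -0.02,"turn": 0},{"dx": 0,"dy": 0,"dz": -0.05,"turn": 0},{"dx": 0,"dy": 0,"dz": -0.077,"turn": 0},{"dx": 0,"dy": 0,"dz": -0.077,"turn": 0},{"dx": 0,"dy": 0,"dz": -0.077,"turn": 0}])

```text
t: 11.75
eef_pos: [482.6, 104.0, 130.9]
tcp_rot: [0.899, 0.438, 0.002, 0.0]
contact_force: [-0.6, 0.1, -0.4]
width: 0.405
finger_force: 0.0
```

```bash
python3 -c "
from h import *
go(*P['tin'],130)"
```

```text
t 11.75 pos [482.6 104.  130.9] xang 52.0 d mm [-289.8  178.8    0.6] w 35.6 F [-0.6  0.1 -0.4] ff 0.0
```

Call:
send_rows(series=[{"dx": -0.034,"dy": 0.021,"dz": 0,"turn": 0},{"dx": -0.068,"dy": 0.042,"dz": 0,"turn": 0},{"dx": -0.102,"dy": 0.063,"dz": 0,"turn": 0},{"dx": -0.136,"dy": 0.084,"dz": 0,"turn": 0},{"dx": -0.17,"dy": 0.105,"dz": 0,"turn": 0},{"dx": -0.204,"dy": 0.126,"dz": 0,"turn": 0},{"dx": -0.238,"dy": 0.147,"dz": 0,"turn": 0},{"dx": -0.27,"dy": 0.167,"dz": 0,"turn": 0}], claw=0.2)

```text
t: 12.42
eef_pos: [445.2, -213.8, 128.4]
tcp_rot: [0.899, 0.438, -0.001, -0.001]
contact_force: [0.5, 0.4, 0.1]
width: 0.598
finger_force: 0.0
```

Call:
send_rows(series=[{"dx": -0.02,"dy": 0.012,"dz": 0,"turn": 0},{"dx": -0.02,"dy": 0.012,"dz": 0,"turn": 0},{"dx": -0.02,"dy": 0.012,"dz": 0,"turn": 0},{"dx": -0.02,"dy": 0.012,"dz": 0,"turn": 0}])

```text
t: 12.75
eef_pos: [443.6, -233.5, 128.7]
tcp_rot: [0.899, 0.439, -0.0, -0.001]
contact_force: [0.7, 0.7, -0.3]
width: 0.602
finger_force: 0.0
```

```bash
python3 -c "
from h import *
go(*P['tin'],27)
f=top('tin',47,55,28);save(f,'w5')"
```

```text
t 12.75 pos [ 443.6 -233.5  128.7] xang 52.1 d mm [1.000e-01 1.900e+00 1.017e+02] w 52.9 F [ 0.7  0.7 -0.3] ff 0.0
tin 1658 mid [ 445.1 -235.5   50.1] size [40.3 41.8  6. ] rect ((445.0555725097656, -235.89132690429688), (36.394065856933594, 25.73027229309082), 51.38753890991211)
```

View pics/w5.png

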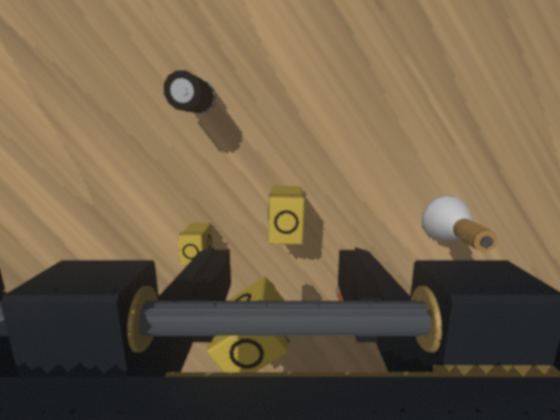

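The middle tin (ring at (286,222)) is square to the fingers, and the small one (190,240) clears the left finger. Going down.

Call:
send_rows(series=[{"dx": -0.001,"dy": 0.003,"dz": 0.03,"turn": 0},{"dx": -0.001,"dy": 0.003,"dz": 0.06,"turn": 0},{"dx": -0.001,"dy": 0.003,"dz": 0.085,"turn": 0},{"dx": -0.001,"dy": 0.003,"dz": 0.102,"turn": 0},{"dx": -0.001,"dy": 0.003,"dz": 0.102,"turn": 0},{"dx": -0.001,"dy": 0.003,"dz": 0.102,"turn": 0}])

```text
t: 13.3
eef_pos: [445.7, -235.7, 27.3]
tcp_rot: [0.898, 0.44, -0.0, -0.001]
contact_force: [0.6, 0.7, 1.1]
width: 0.601
finger_force: 0.0
```

Call:
send_rows(series=[{"dx": 0,"dy": 0,"dz": 0,"turn": 0},{"dx": 0,"dy": 0,"dz": 0,"turn": 0},{"dx": 0,"dy": 0,"dz": 0,"turn": 0},{"dx": 0,"dy": 0,"dz": 0,"turn": 0},{"dx": 0,"dy": 0,"dz": 0,"turn": 0},{"dx": 0,"dy": 0,"dz": 0,"turn": 0}], claw=-1)

```text
t: 13.8
eef_pos: [446.2, -237.7, 28.5]
tcp_rot: [0.899, 0.438, 0.0, 0.0]
contact_force: [-1.4, 0.3, 7.2]
width: 0.294
finger_force: 15.0
```

Call:
send_rows(series=[{"dx": 0,"dy": 0,"dz": -0.01,"turn": 0},{"dx": 0,"dy": 0,"dz": -0.03,"turn": 0},{"dx": 0,"dy": 0,"dz": -0.055,"turn": 0},{"dx": 0,"dy": 0,"dz": -0.08,"turn": 0},{"dx": 0,"dy": 0,"dz": -0.105,"turn": 0},{"dx": 0,"dy": 0,"dz": -0.125,"turn": 0},{"dx": 0,"dy": 0,"dz": -0.125,"turn": 0}])

```text
t: 14.38
eef_pos: [448.1, -238.6, 157.0]
tcp_rot: [0.899, 0.438, 0.002, 0.003]
contact_force: [-0.3, -0.7, -0.5]
width: 0.29
finger_force: 15.0
```

```bash
python3 -c "
from h import *
go(*pl('tin'),150)"
```

```text
t 14.38 pos [ 448.1 -238.6  157. ] xang 52.0 d mm [ 297.5 -128.3    6.5] w 25.5 F [-0.3 -0.7 -0.5] ff 15.0
```

Call:
send_rows(series=[{"dx": 0.025,"dy": -0.011,"dz": 0,"turn": 0},{"dx": 0.06,"dy": -0.025,"dz": 0,"turn": 0},{"dx": 0.095,"dy": -0.04,"dz": 0,"turn": 0},{"dx": 0.13,"dy": -0.055,"dz": 0,"turn": 0},{"dx": 0.165,"dy": -0.07,"dz": 0,"turn": 0},{"dx": 0.2,"dy": -0.085,"dz": 0,"turn": 0},{"dx": 0.235,"dy": -0.1,"dz": 0,"turn": 0},{"dx": 0.268,"dy": -0.113,"dz": 0,"turn": 0}])

```text
t: 15.05
eef_pos: [521.3, 45.6, 152.3]
tcp_rot: [0.899, 0.439, -0.0, -0.0]
contact_force: [0.2, -0.6, -0.6]
width: 0.289
finger_force: 15.0
```

Call:
send_rows(series=[{"dx": 0.02,"dy": -0.009,"dz": 0,"turn": 0},{"dx": 0.03,"dy": -0.013,"dz": 0,"turn": 0},{"dx": 0.03,"dy": -0.013,"dz": 0,"turn": 0},{"dx": 0.03,"dy": -0.013,"dz": 0,"turn": 0}])

```text
t: 15.38
eef_pos: [529.4, 73.7, 152.2]
tcp_rot: [0.899, 0.438, -0.001, 0.0]
contact_force: [0.1, -0.5, -0.5]
width: 0.292
finger_force: 15.0
```

```bash
python3 -c "
from h import *
go(*pl('tin'),54)
for n in ('side','scene'):
    f,w=grab(n)
    if n=='side':
        im=cv2.cvtColor(f['pixels'],cv2.COLOR_RGB2BGR)[150:400,60:400];cv2.imwrite('pics/s2.png',cv2.resize(im,None,fx=2,fy=2))
    for c,zl,zh in (((483,50),81,92),((481,103),70,78)):
        q=w[(np.hypot(w[...,0]-c[0],w[...,1]-c[1])<20)&(w[...,2]>zl)&(w[...,2]<zh)];print(n,len(q))
        if len(q): print(((q.min(0)+q.max(0))/2).round(1),(q.max(0)-q.min(0)).round(1))
"
```

```text
t 15.38 pos [529.4  73.7 152.2] xang 52.0 d mm [ 1.5 -0.  98.2] w 25.7 F [ 0.1 -0.5 -0.5] ff 15.0
side 349
[482.8  49.2  85.5] [30.8 33.   8.7]
side 274
[480.8 103.4  73.6] [25.4 26.7  7. ]
scene 97
[483.3  51.1  85.7] [32.4 30.4  8.6]
scene 68
[480.6 105.2  73.9] [29.7 23.7  7.6]
```

View pics/s2.png

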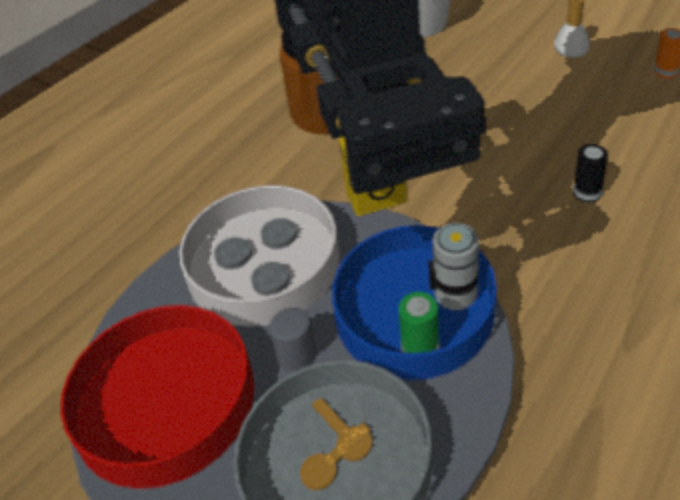

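The light (455,265) and the green cell (418,320) stand upright in the blue bin where planned. Lowering the tin.

Call:
send_rows(series=[{"dx": 0.001,"dy": 0.001,"dz": 0.025,"turn": 0},{"dx": 0.001,"dy": 0.001,"dz": 0.05,"turn": 0},{"dx": 0.001,"dy": 0.001,"dz": 0.07,"turn": 0},{"dx": 0.001,"dy": 0.001,"dz": 0.085,"turn": 0},{"dx": 0.001,"dy": 0.001,"dz": 0.092,"turn": 0},{"dx": 0.001,"dy": 0.001,"dz": 0.095,"turn": 0},{"dx": 0.001,"dy": 0.001,"dz": 0.097,"turn": 0},{"dx": 0.001,"dy": 0.001,"dz": 0.097,"turn": 0}])

```text
t: 16.15
eef_pos: [531.7, 74.5, 56.1]
tcp_rot: [0.899, 0.438, 0.0, 0.0]
contact_force: [0.4, 0.4, -1.3]
width: 0.295
finger_force: 15.0
```

Call:
send_rows(series=[{"dx": 0,"dy": 0,"dz": 0.001,"turn": 0},{"dx": 0,"dy": 0,"dz": 0.001,"turn": 0}])

```text
t: 16.32
eef_pos: [531.9, 75.1, 55.4]
tcp_rot: [0.899, 0.438, 0.001, 0.0]
contact_force: [1.3, -0.4, -0.8]
width: 0.292
finger_force: 15.0
```

Call:
send_rows(series=[{"dx": 0,"dy": 0,"dz": 0.001,"turn": 0},{"dx": 0,"dy": 0,"dz": 0.002,"turn": 0},{"dx": 0,"dy": 0,"dz": 0.002,"turn": 0}])

```text
t: 16.57
eef_pos: [531.9, 75.3, 54.3]
tcp_rot: [0.899, 0.439, 0.0, 0.0]
contact_force: [-2.9, -0.4, 14.8]
width: 0.293
finger_force: 15.0
```

Call:
send_rows(series=[{"dx": 0,"dy": 0,"dz": -0.001,"turn": 0},{"dx": 0,"dy": 0,"dz": -0.001,"turn": 0},{"dx": 0,"dy": 0,"dz": -0.001,"turn": 0},{"dx": 0,"dy": 0,"dz": -0.001,"turn": 0}], claw=-0.22)

```text
t: 16.9
eef_pos: [531.3, 75.1, 53.7]
tcp_rot: [0.899, 0.439, 0.0, 0.0]
contact_force: [0.4, 0.9, -0.4]
width: 0.389
finger_force: 0.0
```

Call:
send_rows(series=[{"dx": 0,"dy": 0,"dz": -0.02,"turn": 0},{"dx": 0,"dy": 0,"dz": -0.05,"turn": 0},{"dx": 0,"dy": 0,"dz": -0.085,"turn": 0},{"dx": 0,"dy": 0,"dz": -0.095,"turn": 0},{"dx": 0,"dy": 0,"dz": -0.095,"turn": 0}])

```text
t: 17.32
eef_pos: [533.5, 75.5, 151.5]
tcp_rot: [0.899, 0.438, 0.003, 0.001]
contact_force: [-0.3, -0.5, 0.1]
width: 0.391
finger_force: 0.0
```

```bash
python3 -c "
from h import *
go(*P['bulb'],150)"
```

```text
t 17.32 pos [533.5  75.5 151.5] xang 52.0 d mm [-307.8  258.2    1.2] w 34.4 F [-0.3 -0.5  0.1] ff 0.0
```

Call:
send_rows(series=[{"dx": -0.03,"dy": 0.025,"dz": 0,"turn": 0},{"dx": -0.06,"dy": 0.051,"dz": 0,"turn": 0},{"dx": -0.09,"dy": 0.076,"dz": 0,"turn": 0},{"dx": -0.12,"dy": 0.102,"dz": 0,"turn": 0},{"dx": -0.15,"dy": 0.127,"dz": 0,"turn": 0},{"dx": -0.18,"dy": 0.153,"dz": 0,"turn": 0},{"dx": -0.21,"dy": 0.178,"dz": 0,"turn": 0},{"dx": -0.24,"dy": 0.203,"dz": 0,"turn": 0}], claw=0.0)

```text
t: 17.98
eef_pos: [542.4, -240.7, 146.8]
tcp_rot: [0.899, 0.438, -0.001, -0.001]
contact_force: [0.5, 0.3, -0.3]
width: 0.501
finger_force: 0.0
```

Call:
send_rows(series=[{"dx": -0.03,"dy": 0.025,"dz": 0,"turn": 0},{"dx": -0.055,"dy": 0.047,"dz": 0,"turn": 0},{"dx": -0.066,"dy": 0.056,"dz": 0,"turn": 0},{"dx": -0.066,"dy": 0.056,"dz": 0,"turn": 0},{"dx": -0.066,"dy": 0.056,"dz": 0,"turn": 0}])

```text
t: 18.4
eef_pos: [546.4, -324.6, 147.1]
tcp_rot: [0.899, 0.438, -0.0, -0.001]
contact_force: [-0.1, 1.6, -0.1]
width: 0.503
finger_force: 0.0
```

```bash
python3 -c "
from h import *
go(*P['bulb'],38)
f=top('bulb',60,72,18)
for n in ('side','scene'):
    f,w=grab(n)
    for c,zl,zh in (((483,50),81,92),((481,103),70,78),((531,75),70,80)):
        q=w[(np.hypot(w[...,0]-c[0],w[...,1]-c[1])<23)&(w[...,2]>zl)&(w[...,2]<zh)];print(n,len(q))
        if len(q): print(((q.min(0)+q.max(0))/2).round(1),(q.max(0)-q.min(0)).round(1))
"
```

```text
t 18.4 pos [ 546.4 -324.6  147.1] xang 52.0 d mm [ -0.4   2.  109.1] w 44.3 F [-0.1  1.6 -0.1] ff 0.0
bulb 375 mid [ 548.  -328.3   64. ] size [16.1 16.1  7.8] rect ((547.9191284179688, -328.2112731933594), (16.055265426635742, 15.716666221618652), 14.273948669433594)
side 352
[483.1  49.4  85.3] [31.5 32.6  8.4]
side 274
[480.7 103.8  74. ] [25.7 25.5  7.7]
side 415
[531.7  75.2  74.4] [39.2 41.8  8.5]
scene 102
[484.5  51.1  85.8] [31.2 29.7  9.4]
scene 65
[480.6 105.4  74.1] [27.3 23.3  7.4]
scene 138
[532.9  77.2  74.6] [37.7 40.4  9. ]
```

All three in the blue bin stand at the right heights. Now the bulb, by its cap.

Call:
send_rows(series=[{"dx": -0.001,"dy": 0.003,"dz": 0.03,"turn": 0},{"dx": -0.001,"dy": 0.003,"dz": 0.06,"turn": 0},{"dx": -0.001,"dy": 0.003,"dz": 0.09,"turn": 0},{"dx": -0.001,"dy": 0.003,"dz": 0.107,"turn": 0},{"dx": -0.001,"dy": 0.003,"dz": 0.107,"turn": 0},{"dx": -0.001,"dy": 0.003,"dz": 0.107,"turn": 0}])

```text
t: 19.05
eef_pos: [548.9, -326.1, 41.3]
tcp_rot: [0.898, 0.439, -0.0, -0.001]
contact_force: [-0.1, 0.1, -0.7]
width: 0.501
finger_force: 0.0
```

Call:
send_rows(series=[{"dx": 0,"dy": 0,"dz": 0,"turn": 0},{"dx": 0,"dy": 0,"dz": 0,"turn": 0},{"dx": 0,"dy": 0,"dz": 0,"turn": 0},{"dx": 0,"dy": 0,"dz": 0,"turn": 0},{"dx": 0,"dy": 0,"dz": 0,"turn": 0},{"dx": 0,"dy": 0,"dz": 0,"turn": 0},{"dx": 0,"dy": 0,"dz": 0,"turn": 0}], claw=-1, squeeze=10)

```text
t: 19.63
eef_pos: [549.2, -328.2, 42.3]
tcp_rot: [0.899, 0.438, 0.0, 0.0]
contact_force: [-1.0, 0.5, 5.4]
width: 0.179
finger_force: 9.9
```

Call:
send_rows(series=[{"dx": 0,"dy": 0,"dz": -0.01,"turn": 0},{"dx": 0,"dy": 0,"dz": -0.03,"turn": 0},{"dx": 0,"dy": 0,"dz": -0.06,"turn": 0},{"dx": 0,"dy": 0,"dz": -0.09,"turn": 0},{"dx": 0,"dy": 0,"dz": -0.125,"turn": 0},{"dx": 0,"dy": 0,"dz": -0.14,"turn": 0},{"dx": 0,"dy": 0,"dz": -0.14,"turn": 0},{"dx": 0,"dy": 0,"dz": -0.14,"turn": 0}])

```text
t: 20.3
eef_pos: [549.1, -328.4, 182.8]
tcp_rot: [0.899, 0.438, 0.0, 0.001]
contact_force: [0.4, -1.0, -0.9]
width: 0.179
finger_force: 9.9
```

```bash
python3 -c "
from h import *
go(*pl('bulb'),180)"
```

```text
t 20.3 pos [ 549.1 -328.4  182.8] xang 52.0 d mm [ 442.9 -292.2    2.3] w 15.7 F [ 0.4 -1.  -0.9] ff 9.9
```

Call:
send_rows(series=[{"dx": 0.02,"dy": -0.013,"dz": 0,"turn": 0},{"dx": 0.05,"dy": -0.033,"dz": 0,"turn": 0},{"dx": 0.082,"dy": -0.054,"dz": 0,"turn": 0},{"dx": 0.114,"dy": -0.075,"dz": 0,"turn": 0},{"dx": 0.146,"dy": -0.096,"dz": 0,"turn": 0},{"dx": 0.178,"dy": -0.117,"dz": 0,"turn": 0},{"dx": 0.21,"dy": -0.138,"dz": 0,"turn": 0},{"dx": 0.242,"dy": -0.159,"dz": 0,"turn": 0}])

```text
t: 20.97
eef_pos: [571.0, -37.8, 180.1]
tcp_rot: [0.899, 0.438, -0.001, -0.001]
contact_force: [1.2, 0.5, -0.4]
width: 0.177
finger_force: 9.9
```

Call:
send_rows(series=[{"dx": 0.032,"dy": -0.021,"dz": 0,"turn": 0},{"dx": 0.064,"dy": -0.042,"dz": 0,"turn": 0},{"dx": 0.096,"dy": -0.063,"dz": 0,"turn": 0},{"dx": 0.128,"dy": -0.084,"dz": 0,"turn": 0},{"dx": 0.16,"dy": -0.105,"dz": 0,"turn": 0},{"dx": 0.185,"dy": -0.122,"dz": 0,"turn": 0},{"dx": 0.2,"dy": -0.133,"dz": 0,"turn": 0},{"dx": 0.2,"dy": -0.133,"dz": 0,"turn": 0}])

```text
t: 21.63
eef_pos: [588.4, 206.2, 180.0]
tcp_rot: [0.897, 0.442, -0.001, -0.002]
contact_force: [-0.4, 0.9, -0.7]
width: 0.178
finger_force: 9.9
```

Call:
send_rows(series=[{"dx": 0,"dy": 0,"dz": 0.02,"turn": 0},{"dx": 0,"dy": 0,"dz": 0.045,"turn": 0},{"dx": 0,"dy": 0,"dz": 0.06,"turn": 0},{"dx": 0,"dy": 0,"dz": 0.06,"turn": 0},{"dx": 0,"dy": 0,"dz": 0.06,"turn": 0}])

```text
t: 22.05
eef_pos: [589.7, 198.5, 120.2]
tcp_rot: [0.899, 0.438, -0.002, 0.0]
contact_force: [0.7, 0.1, -0.1]
width: 0.179
finger_force: 9.9
```

```bash
python3 -c "
from h import *
from scipy.optimize import least_squares
go(*pl('bulb'),68)
f,w=grab('wrist');save(f,'w6');c=B['red'];d=np.hypot(w[...,0]-c[0],w[...,1]-c[1]);q=w[(d<64)&(d>50)&(w[...,2]>48)&(w[...,2]<54)]
s=least_squares(lambda p:np.hypot(q[:,0]-p[0],q[:,1]-p[1])-57,c,loss='soft_l1');print(len(q),s.x,np.abs(s.fun).mean(),q[:,2].mean())"
```

```text
t 22.05 pos [589.7 198.5 120.2] xang 52.0 d mm [ 2.9  0.3 52.2] w 15.7 F [ 0.7  0.1 -0.1] ff 9.9
1946 [608.08807701 221.54270516] 0.6861649369986449 50.45989601097443
```

View pics/w6.png

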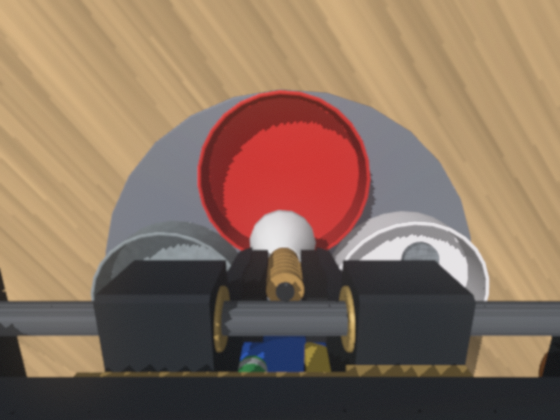

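The bulb hangs straight, cap at (285,285), over the near side of the red bin (rim px 198–370), whose centre is confirmed at (608,221.5). Lowering.

Call:
send_rows(series=[{"dx": 0.003,"dy": 0,"dz": 0.02,"turn": 0},{"dx": 0.003,"dy": 0,"dz": 0.038,"turn": 0},{"dx": 0.003,"dy": 0,"dz": 0.045,"turn": 0},{"dx": 0.003,"dy": 0,"dz": 0.048,"turn": 0},{"dx": 0.003,"dy": 0,"dz": 0.05,"turn": 0},{"dx": 0.003,"dy": 0,"dz": 0.05,"turn": 0},{"dx": 0.003,"dy": 0,"dz": 0.05,"turn": 0}])

```text
t: 22.68
eef_pos: [593.3, 202.5, 72.7]
tcp_rot: [0.899, 0.438, 0.001, 0.0]
contact_force: [-0.7, 0.2, 0.4]
width: 0.179
finger_force: 9.9
```

Call:
send_rows(series=[{"dx": 0,"dy": 0,"dz": 0.001,"turn": 0},{"dx": 0,"dy": 0,"dz": 0.001,"turn": 0}])

```text
t: 22.85
eef_pos: [592.9, 202.5, 71.2]
tcp_rot: [0.899, 0.438, 0.0, 0.0]
contact_force: [-0.5, 0.8, -0.5]
width: 0.173
finger_force: 9.9
```

Call:
send_rows(series=[{"dx": 0,"dy": 0,"dz": 0.001,"turn": 0},{"dx": 0,"dy": 0,"dz": 0.002,"turn": 0},{"dx": 0,"dy": 0,"dz": 0.002,"turn": 0}])

```text
t: 23.1
eef_pos: [592.5, 202.3, 68.5]
tcp_rot: [0.899, 0.439, -0.0, 0.0]
contact_force: [0.2, -0.9, -0.4]
width: 0.179
finger_force: 9.9
```

Call:
send_rows(series=[{"dx": 0,"dy": 0,"dz": 0.001,"turn": 0},{"dx": 0,"dy": 0,"dz": 0.001,"turn": 0},{"dx": 0,"dy": 0,"dz": 0.001,"turn": 0}])

```text
t: 23.35
eef_pos: [592.5, 202.8, 68.1]
tcp_rot: [0.899, 0.439, 0.0, -0.0]
contact_force: [-2.5, 0.7, 5.2]
width: 0.174
finger_force: 10.0
```

Contact. Releasing gently and leaving for the orange cell.

Call:
send_rows(series=[{"dx": 0,"dy": 0,"dz": 0,"turn": 0},{"dx": 0,"dy": 0,"dz": 0,"turn": 0},{"dx": 0,"dy": 0,"dz": 0,"turn": 0}], claw=-0.35)

```text
t: 23.6
eef_pos: [592.7, 202.1, 67.5]
tcp_rot: [0.899, 0.438, -0.0, 0.0]
contact_force: [-0.5, -0.5, -0.3]
width: 0.321
finger_force: 0.0
```

Call:
send_rows(series=[{"dx": 0,"dy": 0,"dz": -0.015,"turn": 0},{"dx": 0,"dy": 0,"dz": -0.04,"turn": 0},{"dx": 0,"dy": 0,"dz": -0.07,"turn": 0},{"dx": 0,"dy": 0,"dz": -0.082,"turn": 0},{"dx": 0,"dy": 0,"dz": -0.082,"turn": 0},{"dx": 0,"dy": 0,"dz": -0.082,"turn": 0}])

```text
t: 24.1
eef_pos: [592.8, 202.2, 149.6]
tcp_rot: [0.899, 0.438, 0.0, 0.0]
contact_force: [0.1, 0.6, -0.1]
width: 0.326
finger_force: 0.0
```

```bash
python3 -c "
from h import *
go(*P['orange'],140)"
```

```text
t 24.1 pos [592.8 202.2 149.6] xang 52.0 d mm [-517.2  211.4    9.5] w 28.7 F [ 0.1  0.6 -0.1] ff 0.0
```

Call:
send_rows(series=[{"dx": -0.035,"dy": 0.014,"dz": 0,"turn": 0},{"dx": -0.07,"dy": 0.028,"dz": 0,"turn": 0},{"dx": -0.105,"dy": 0.043,"dz": 0,"turn": 0},{"dx": -0.14,"dy": 0.057,"dz": 0,"turn": 0},{"dx": -0.175,"dy": 0.071,"dz": 0,"turn": 0},{"dx": -0.21,"dy": 0.086,"dz": 0,"turn": 0},{"dx": -0.245,"dy": 0.1,"dz": 0,"turn": 0},{"dx": -0.28,"dy": 0.114,"dz": 0,"turn": 0}], claw=0.14)

```text
t: 24.77
eef_pos: [508.0, -90.2, 147.9]
tcp_rot: [0.899, 0.439, -0.001, -0.001]
contact_force: [0.5, -0.6, -0.9]
width: 0.57
finger_force: 0.0
```

Call:
send_rows(series=[{"dx": -0.035,"dy": 0.014,"dz": 0,"turn": 0},{"dx": -0.07,"dy": 0.028,"dz": 0,"turn": 0},{"dx": -0.105,"dy": 0.043,"dz": 0,"turn": 0},{"dx": -0.14,"dy": 0.057,"dz": 0,"turn": 0},{"dx": -0.175,"dy": 0.071,"dz": 0,"turn": 0},{"dx": -0.21,"dy": 0.086,"dz": 0,"turn": 0},{"dx": -0.23,"dy": 0.094,"dz": 0,"turn": 0},{"dx": -0.237,"dy": 0.097,"dz": 0,"turn": 0}])

```text
t: 25.43
eef_pos: [437.3, -339.1, 147.7]
tcp_rot: [0.9, 0.436, -0.002, -0.001]
contact_force: [-0.5, 0.2, -0.3]
width: 0.569
finger_force: 0.0
```

Call:
send_rows(series=[{"dx": 0,"dy": 0,"dz": 0,"turn": 0},{"dx": 0,"dy": 0,"dz": 0.01,"turn": 0},{"dx": 0,"dy": 0,"dz": 0.01,"turn": 0}])

```text
t: 25.68
eef_pos: [440.6, -331.9, 137.5]
tcp_rot: [0.898, 0.44, -0.0, -0.002]
contact_force: [-0.4, 0.6, 0.3]
width: 0.568
finger_force: 0.0
```

```bash
python3 -c "
from h import *
go(*P['orange'],27)
top('orange',46,53)"
```

```text
t 25.68 pos [ 440.6 -331.9  137.5] xang 52.2 d mm [ -2.7   2.9 110.5] w 50.0 F [-0.4  0.6  0.3] ff 0.0
orange 847 mid [ 442.1 -336.7   48.6] size [25.3 25.7  5.1] rect ((441.9754943847656, -336.8052062988281), (24.87271499633789, 25.302492141723633), 54.50993347167969)
```

Call:
send_rows(series=[{"dx": 0,"dy": 0.002,"dz": 0.0,"turn": 0},{"dx": 0,"dy": 0.002,"dz": 0.035,"turn": 0},{"dx": 0,"dy": 0.002,"dz": 0.07,"turn": 0},{"dx": 0,"dy": 0.002,"dz": 0.095,"turn": 0},{"dx": 0,"dy": 0.002,"dz": 0.111,"turn": 0},{"dx": 0,"dy": 0.002,"dz": 0.111,"turn": 0},{"dx": 0,"dy": 0.002,"dz": 0.111,"turn": 0}])

```text
t: 26.32
eef_pos: [442.6, -335.2, 28.5]
tcp_rot: [0.898, 0.439, -0.0, -0.001]
contact_force: [-0.1, 0.6, 0.5]
width: 0.573
finger_force: 0.0
```

Call:
send_rows(series=[{"dx": 0,"dy": 0,"dz": 0,"turn": 0},{"dx": 0,"dy": 0,"dz": 0,"turn": 0},{"dx": 0,"dy": 0,"dz": 0,"turn": 0},{"dx": 0,"dy": 0,"dz": 0,"turn": 0},{"dx": 0,"dy": 0,"dz": 0,"turn": 0},{"dx": 0,"dy": 0,"dz": 0,"turn": 0}], claw=-1, squeeze=15)

```text
t: 26.82
eef_pos: [442.8, -336.6, 29.6]
tcp_rot: [0.899, 0.438, 0.0, 0.001]
contact_force: [-0.2, 0.4, 6.4]
width: 0.289
finger_force: 14.7
```

Call:
send_rows(series=[{"dx": 0,"dy": 0,"dz": -0.01,"turn": 0},{"dx": 0,"dy": 0,"dz": -0.03,"turn": 0},{"dx": 0,"dy": 0,"dz": -0.06,"turn": 0},{"dx": 0,"dy": 0,"dz": -0.09,"turn": 0},{"dx": 0,"dy": 0,"dz": -0.12,"turn": 0},{"dx": 0,"dy": 0,"dz": -0.135,"turn": 0},{"dx": 0,"dy": 0,"dz": -0.135,"turn": 0},{"dx": 0,"dy": 0,"dz": -0.135,"turn": 0}])

```text
t: 27.48
eef_pos: [442.4, -336.5, 164.4]
tcp_rot: [0.899, 0.438, 0.0, 0.001]
contact_force: [0.2, 0.7, -0.8]
width: 0.287
finger_force: 14.8
```

```bash
python3 -c "
from h import *
go(*pl('orange'),160)
f,w=grab('side');q=w[(np.hypot(w[...,0]-593,w[...,1]-202)<15)&(w[...,2]>80)&(w[...,2]<100)];print(len(q),((q.min(0)+q.max(0))/2).round(1),(q.max(0)-q.min(0)).round(1))"
```

```text
t 27.48 pos [ 442.4 -336.5  164.4] xang 52.0 d mm [ 566.  -213.1    4. ] w 25.2 F [ 0.2  0.7 -0.8] ff 14.8
192 [591.  201.   87.3] [16.7 16.5 14.4]
```

Call:
send_rows(series=[{"dx": 0.025,"dy": -0.009,"dz": 0,"turn": 0},{"dx": 0.06,"dy": -0.022,"dz": 0,"turn": 0},{"dx": 0.096,"dy": -0.036,"dz": 0,"turn": 0},{"dx": 0.132,"dy": -0.05,"dz": 0,"turn": 0},{"dx": 0.168,"dy": -0.063,"dz": 0,"turn": 0},{"dx": 0.204,"dy": -0.077,"dz": 0,"turn": 0},{"dx": 0.24,"dy": -0.09,"dz": 0,"turn": 0},{"dx": 0.276,"dy": -0.104,"dz": 0,"turn": 0}])

```text
t: 28.2
eef_pos: [529.2, -52.9, 162.0]
tcp_rot: [0.899, 0.438, -0.001, -0.001]
contact_force: [1.3, 0.0, -0.3]
width: 0.291
finger_force: 14.8
```

Call:
send_rows(series=[{"dx": 0.036,"dy": -0.013,"dz": 0,"turn": 0},{"dx": 0.072,"dy": -0.027,"dz": 0,"turn": 0},{"dx": 0.108,"dy": -0.04,"dz": 0,"turn": 0},{"dx": 0.144,"dy": -0.054,"dz": 0,"turn": 0},{"dx": 0.18,"dy": -0.068,"dz": 0,"turn": 0},{"dx": 0.216,"dy": -0.081,"dz": 0,"turn": 0},{"dx": 0.25,"dy": -0.094,"dz": 0,"turn": 0},{"dx": 0.275,"dy": -0.104,"dz": 0,"turn": 0}])

```text
t: 28.87
eef_pos: [616.3, 229.7, 161.4]
tcp_rot: [0.898, 0.44, -0.001, -0.001]
contact_force: [-0.0, -0.4, -1.4]
width: 0.292
finger_force: 14.8
```

Call:
send_rows(series=[{"dx": 0.01,"dy": -0.004,"dz": 0,"turn": 0},{"dx": 0.015,"dy": -0.005,"dz": 0,"turn": 0},{"dx": 0.015,"dy": -0.005,"dz": 0,"turn": 0},{"dx": 0.015,"dy": -0.005,"dz": 0,"turn": 0}])

```text
t: 29.2
eef_pos: [622.6, 238.5, 162.7]
tcp_rot: [0.899, 0.438, -0.001, 0.001]
contact_force: [-0.2, 0.4, -0.5]
width: 0.289
finger_force: 14.8
```

```bash
python3 -c "
from h import *
go(*pl('orange'),55)
f,w=grab('side')
im=cv2.cvtColor(f['pixels'],cv2.COLOR_RGB2BGR)[150:400,60:400];cv2.imwrite('pics/s3.png',cv2.resize(im,None,fx=2,fy=2))"
```

```text
t 29.2 pos [622.6 238.5 162.7] xang 51.9 d mm [  2.2  -1.1 107.7] w 25.4 F [-0.2  0.4 -0.5] ff 14.8
```

View pics/s3.png

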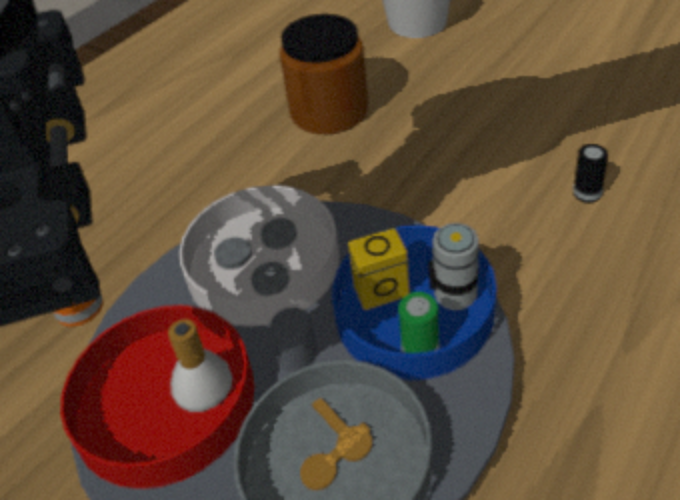

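The light, tin and green cell stand in the blue bin, and the bulb stands cap up in the red one at (200,375). The orange cell hangs at (75,310). Lowering it.

Call:
send_rows(series=[{"dx": 0.002,"dy": 0,"dz": 0.025,"turn": 0},{"dx": 0.002,"dy": 0,"dz": 0.05,"turn": 0},{"dx": 0.002,"dy": 0,"dz": 0.075,"turn": 0},{"dx": 0.002,"dy": 0,"dz": 0.094,"turn": 0},{"dx": 0.002,"dy": 0,"dz": 0.101,"turn": 0},{"dx": 0.002,"dy": 0,"dz": 0.104,"turn": 0},{"dx": 0.002,"dy": 0,"dz": 0.105,"turn": 0},{"dx": 0.002,"dy": 0,"dz": 0.105,"turn": 0}])

```text
t: 29.92
eef_pos: [624.9, 242.3, 59.9]
tcp_rot: [0.899, 0.438, 0.001, 0.0]
contact_force: [0.6, 1.1, -0.5]
width: 0.29
finger_force: 14.8
```

Call:
send_rows(series=[{"dx": 0,"dy": 0,"dz": 0.001,"turn": 0},{"dx": 0,"dy": 0,"dz": 0.001,"turn": 0}])

```text
t: 30.08
eef_pos: [624.7, 242.7, 58.8]
tcp_rot: [0.899, 0.438, 0.001, 0.0]
contact_force: [-0.7, 0.1, -0.1]
width: 0.288
finger_force: 14.8
```

Call:
send_rows(series=[{"dx": 0,"dy": 0,"dz": 0.001,"turn": 0},{"dx": 0,"dy": 0,"dz": 0.002,"turn": 0},{"dx": 0,"dy": 0,"dz": 0.002,"turn": 0}])

```text
t: 30.33
eef_pos: [624.0, 242.6, 55.8]
tcp_rot: [0.899, 0.439, 0.0, 0.0]
contact_force: [-0.0, 0.7, -0.1]
width: 0.292
finger_force: 14.7
```

Call:
send_rows(series=[{"dx": 0,"dy": 0,"dz": 0.001,"turn": 0},{"dx": 0,"dy": 0,"dz": 0.001,"turn": 0},{"dx": 0,"dy": 0,"dz": 0.001,"turn": 0}])

```text
t: 30.58
eef_pos: [624.2, 243.2, 55.5]
tcp_rot: [0.899, 0.439, 0.0, -0.0]
contact_force: [-1.6, -0.1, 6.1]
width: 0.289
finger_force: 14.8
```

Call:
send_rows(series=[{"dx": 0,"dy": 0,"dz": 0,"turn": 0},{"dx": 0,"dy": 0,"dz": 0,"turn": 0},{"dx": 0,"dy": 0,"dz": 0,"turn": 0}], claw=-0.18)

```text
t: 30.83
eef_pos: [623.9, 242.3, 54.4]
tcp_rot: [0.899, 0.438, -0.0, 0.0]
contact_force: [0.6, -0.1, -0.1]
width: 0.41
finger_force: 0.0
```

Call:
send_rows(series=[{"dx": 0,"dy": 0,"dz": -0.015,"turn": 0},{"dx": 0,"dy": 0,"dz": -0.04,"turn": 0},{"dx": 0,"dy": 0,"dz": -0.07,"turn": 0},{"dx": 0,"dy": 0,"dz": -0.1,"turn": 0},{"dx": 0,"dy": 0,"dz": -0.13,"turn": 0},{"dx": 0,"dy": 0,"dz": -0.15,"turn": 0},{"dx": 0,"dy": 0,"dz": -0.15,"turn": 0}])

```text
t: 31.42
eef_pos: [626.7, 244.0, 211.2]
tcp_rot: [0.899, 0.438, 0.005, 0.0]
contact_force: [1.3, 0.5, 0.3]
width: 0.406
finger_force: 0.0
```

Call:
send_rows(series=[{"dx": -0.03,"dy": 0.02,"dz": 0,"turn": 0},{"dx": -0.06,"dy": 0.04,"dz": 0,"turn": 0},{"dx": -0.09,"dy": 0.06,"dz": 0,"turn": 0},{"dx": -0.12,"dy": 0.08,"dz": 0,"turn": 0},{"dx": -0.15,"dy": 0.1,"dz": 0,"turn": 0},{"dx": -0.18,"dy": 0.12,"dz": 0,"turn": 0},{"dx": -0.21,"dy": 0.14,"dz": 0,"turn": 0},{"dx": -0.21,"dy": 0.14,"dz": 0,"turn": 0}])

```text
t: 32.08
eef_pos: [604.1, -19.7, 204.2]
tcp_rot: [0.901, 0.434, -0.002, 0.002]
contact_force: [-0.1, -1.4, -0.2]
width: 0.41
finger_force: 0.0
```

```bash
python3 -c "
from h import *
f,w=grab('side');print(robot.get_obs()['t'],robot.get_obs()['eef_pos'])
im=cv2.cvtColor(f['pixels'],cv2.COLOR_RGB2BGR)[140:400,60:440];cv2.imwrite('pics/s4.png',cv2.resize(im,None,fx=2,fy=2))
for n in ('side','scene'):
    f,w=grab(n)
    for c,zl,zh in (((483,50),81,92),((481,103),70,78),((531,75),70,80),((592,202),80,96),((624,243),70,80)):
        q=w[(np.hypot(w[...,0]-c[0],w[...,1]-c[1])<23)&(w[...,2]>zl)&(w[...,2]<zh)]
        if len(q): print(n,((q.min(0)+q.max(0))/2).round(1),(q.max(0)-q.min(0)).round(1))
"
```

```text
32.1333 [604.43106773 -15.10439211 204.38201887]
side [483.1  49.6  85.4] [31.  32.3  8.7]
side [480.6 104.1  73.7] [25.4 25.5  7.3]
side [531.7  75.   74.4] [39.7 41.2  8.6]
side [591.4 200.6  87.2] [16.8 16.4 14. ]
side [622.3 240.9  73.8] [26.  25.1  7.1]
scene [485.3  50.9  85.6] [30.1 29.2  9.1]
scene [481.1 105.4  73.6] [28.8 24.3  7.3]
scene [533.2  77.3  74.5] [38.  40.8  8.9]
scene [590.6 202.3  86.9] [17.8 16.6 13.9]
scene [623.4 242.5  74.1] [25.3 23.7  7.7]
```

View pics/s4.png

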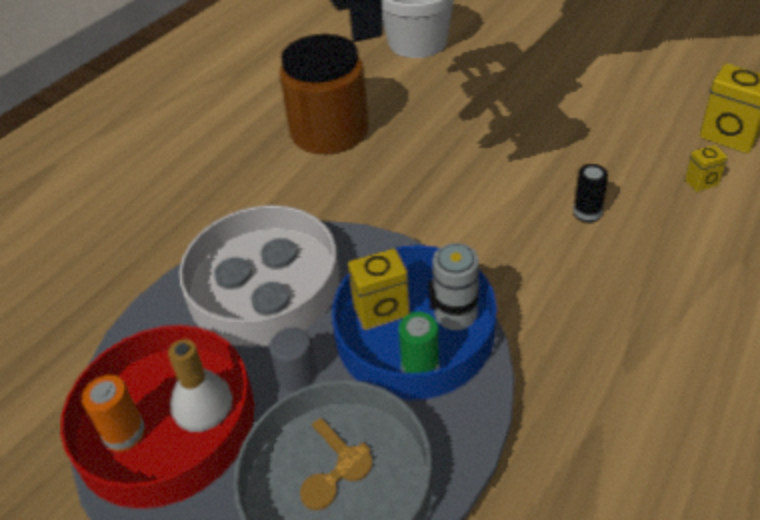

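All five stand upright at the right heights: blue bin tin (380,290), light (455,285) and green (418,340), red bin orange (112,412) and bulb (200,385). The two remaining tins, the black cell, the jar and the pot are where they were. Handing in.

Call:
send_rows(series=[{"dx": 0,"dy": 0,"dz": 0,"turn": 0},{"dx": 0,"dy": 0,"dz": 0,"turn": 0},{"dx": 0,"dy": 0,"dz": 0,"turn": 0},{"dx": 0,"dy": 0,"dz": 0,"turn": 0}])

```text
t: 32.57
eef_pos: [605.1, -8.0, 204.7]
tcp_rot: [0.898, 0.439, 0.0, -0.0]
contact_force: [0.8, 0.1, -0.4]
width: 0.406
finger_force: 0.0
```

```bash
python3 -c "
from h import *
print(robot.job_done())"
```

```text
the job is handed in; nothing more can be done
None
```

I handed the job in at about 33 s. The last pictures show the light, green battery and patch tin upright in the blue bin, and the bulb (cap up) and orange battery upright in the red bin; the black battery, jar and pot were not touched.

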